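# Clamp the camera post in its saddle

## Robot

A 6-joint arm with a two-finger parallel gripper is mounted at the origin on a cart in front of the work surface, level with it; the furniture and walls round the work are solid. World frame = base frame: x ahead of the robot, y to its left, z up, the work surface at z = 0. Lengths are in m, angles in rad, forces in N, time in s.
With the tool pointing down it reaches from about 0.375 to 0.975 m from the base axis. Payload 3.8 kg.
Tool frame: the origin (TCP) lies at the very end of the fingers, on their centre line; the grasp point (between the pads) lies 19 mm behind it; z points along the fingers, y is the line along which they close (so a half turn about z gives the same grasp; the last joint's range is limited). The gripper opens to 85 mm and grips with 20 to 120 N. Pads are 22 mm wide; open, the fingers measure 114 mm over their backs; the gripper's body (76 mm by 85 mm) begins 54 mm behind the grasp point. The pads swing forward as they close: fully open they stand 13 mm farther back than shut.
Start: joints at [-1.192, 0.264, 1.604, -0, 1.274, -0.037], TCP at [0.273, -0.617, 0.231] pointing down, gripper open.
Joint ranges: [-2.63, 2.63], [-0.94, 2.18], [0.31, 2.57], [-1.31, 4.45], [0, 2.66], [-2.55, 2.55]. Speed limits (rad/s): [2.57, 2.57, 3.14, 3.14, 3.14, 3.14].

## Interface

Orientations are given as a unit quaternion [w, x, y, z].
In Python, from bench import bot gives the robot as it stands. The module is installed in compiled form; this text tells all that it offers.
- The arm moves only by the shell command python3 -m inch 'ROWS'. ROWS is JSON, a list of rows, each an object with "fingers": the opening, from 0 (shut) to 1 (fully open); "offset": the shift along the tool's x, y, z in units of 30 mm (1.0 is 30 mm), a list of three; "spin": the turn about the tool's z in rad. A call has 1 to 12 rows; each row shifts and turns the commanded pose from where the row before left it, along the tool's axes as they then stand; what a row does not reach is not made up. A row lasts 1/12 s, in which the tool goes at most 41.7 mm and 7.16 degrees, less where a joint would pass 70% of its speed; a pose out of reach is approached as far as the arm can. A call is refused whole if a number of a shift passes 1 or a number of a turn 0.125, either way. A call with a gripper value outside its range is refused whole. The fingers move at their own pace and stop on an object; the grip force is fixed at half the most. Time passes only in rows, so rows that do not move let the fingers close. It gives the time, the measured TCP pose, the force, the opening and the grip force at its end, in the units of the state.
- bot.get_state(): the state, without advancing time (a new reading comes with each control period).
- bot.capture(name): name is "scene" or "top" or "wrist"; returns (picture, depth): 480x640x3 uint8, red, green, blue; 480x640 float32, m along the optical axis (not along the pixel's ray), 0 where there is no reading.
- bot.camera_params(name): a dict with "intrinsics" (3x3 intrinsics, pixels), "R" (3x3) and "t" (3): a world point X has camera coordinates R X + t; the wrist camera has in their place "hand_eye" (4x4, takes a point from camera to tool coordinates, whose origin is the TCP and whose axes are the flange's). Camera axes: x right, y down, z forward; pixel columns grow to the right and rows downward; lengths in m; the calibration is good to about 2 mm. A picture is of the moment at which its call begins: read the wrist's pose just before it. camera_params takes no time and is no camera call.
- bot.hand_in(): hands the job in; it is judged then, once.
The state is a dict: "t": time; "q": joint angles; "joint_velocities": joint speeds; "joint_torque": joint torques, N m; "ee_pos": TCP position; "orientation": TCP orientation; "force": force on the tool from outside, world axes, zero at the start; "moment": the same for the moment, N m; "opening": opening from 0.0 (shut) to 1.0 (fully open); "finger_force": force on a finger pad.
Only numpy, scipy, OpenCV 4.12 (cv2) and the standard library are available. Lean on these libraries where they do the work, as an engineer would, in place of code of your own. Each camera call takes 0.05 s, during which the arm holds its last target. There are 200 camera calls.

## Task

Fold the hinged camera post of the imaging stand down into its sloping saddle, then fit the larger U-bolt over the post with both legs through the saddle plate's holes, until its rubber pad is fully home on the post. Then push the lock slide's tab all the way in, so that the U-bolt cannot come out, and let go. Leave the smaller U-bolt where it stands and do not knock over the two glass vials.

Things in the scene. Friction and masses are not known exactly. Their poses are not given: they have to be found in the camera images.
- stand: imaging stand, fixed: aluminium base plate 262x112 mm, top 14 mm above the bench, with a pivot fork at the robot's end and a sloping bracket in the middle. Origin: middle of its underside; x along the plate away from the robot, y left, z up. Its place and yaw vary
- saddle: sloping saddle of the stand: plate 90x74x9 mm with two V-blocks (x = +-31 mm, 18 mm long, below z = 0). Origin on the lowered post's axis midway between the leg holes, 100 mm above the bench. x: up the slope along the lowered post, 35 deg above level; y: level, left; z: square off the plate, up and back to the robot, 35 deg from vertical. Plate top at z = -18 mm, underside -27 mm
- hole_left (a point): mouth of one of the plate's two leg holes: 13 mm dia, through, parallel to the saddle's z; at x = 0, y = +20, z = -18 mm in the saddle's frame. The other hole is its mirror image at y = -20 mm
- post (a joint): hinge of the camera post, rad: 0 = in the saddle, positive = raised; starts at 0.3 to 0.52. Friction holds it at any angle; 1 to 4 N at post_press pushes it down. Steel tube 25 mm dia, moving in the saddle's x-z plane about a pivot at x = -105 mm on the saddle's x axis; the camera head takes the last 48 mm of its 298 mm
- post_press (a point): point on the upper side of the post, 170 mm along it from the pivot and 12.5 mm off its axis, clear of clamp and camera: a good place to press it down. Moves with the post
- lock_slide (a joint): travel of the lock slide, m: 0 = open (start 0 to 0.0015), 0.013 = fully closed at its stop. Steel keyhole plate under the saddle plate; it closes along the saddle's +y (to the left) and its teeth enter the necks of the U-bolt's legs, possible only when the U-bolt is home. Moves with about 2 N and stays where it is left
- lock_tab (a point): centre of the outer (right-hand) face of the slide's push tab: an upright plate 38 mm (along the saddle's x) by 34 mm (along its z) and 4 mm thick on the right side of the saddle; its top edge is 17 mm above this point. Push it along the saddle's +y
- ubolt: the larger U-bolt: steel rod 10 mm dia, legs 40 mm apart (centres), 76 mm high, 0.14 kg, black rubber pad round the crown. Origin: lies on the saddle's origin when seated, z axes together, the pad's underside on the post. z to the crown, y from leg to leg (either way round is alike). Pad 14 mm thick (x), 24 mm (y), z = 12.5 to 33 mm: grip it across x. Tapered leg tips at z = -43 mm
- small_ubolt: the smaller U-bolt, of the same kind: rod 8 mm dia, legs 27 mm apart, too narrow for this post; same axes, pad top at z = 28.5 mm, leg tips at z = -43 mm. Stands in the other slot; stays there
- slot_block: white plastic storage block, 44x168x36 mm, fixed to the bench. Origin at the middle of its underside; two slots 12x57 mm, 29 mm deep, centred at y = +40 and -40 mm, long side along its y. A U-bolt stands legs down in each, either way round; it may lean a few degrees and shift a few mm along the slot
- vial_a: small glass vial with a white cap, 25 mm dia, 56 mm high, standing near the white block; origin at the middle of its underside
- vial_b: a like vial farther back; origin at the middle of its underside
Things that resemble listed ones, but are neither listed nor needed, are in the scene too. Leave any turquoise look-alike of the ubolt alone. What is shaped like the vial_b but blue is not meant.

How it is judged:
On the way, in this order (a step that is already met when the one before it is completed fails the run):
1. the post lies in the saddle (value of joint post below 0.025 rad), for 0.2 s.
2. the U-bolt is home over the post, both legs through the holes (value of joint post below 0.025 rad and z of ubolt in the frame of saddle between -0.003 and 0.003 m and x of ubolt in the frame of saddle between -0.004 and 0.004 m and y of ubolt in the frame of saddle between -0.004 and 0.004 m and angle between the z axis of ubolt and the z axis of saddle, either way round below 0.12 rad and angle between the y axis of ubolt and the y axis of saddle, either way round below 0.12 rad), for 0.2 s.
3. the lock slide is closed behind the U-bolt (value of joint lock_slide above 0.0112 m), for 0.2 s.
At the end, for the whole second after the job is handed in: Post down in the saddle (hinge under 0.025 rad); larger U-bolt home: origin within 3 mm in height and 4 mm sideways of the saddle's origin, within 0.12 rad, at rest; lock slide closed over 11.2 of 13 mm; smaller U-bolt within 30 mm of its start; both vials upright (all of step 2 and value of joint lock_slide above 0.0112 m and linear speed of ubolt below 0.02 m/s and distance of small_ubolt from where it was at the start of the episode below 0.03 m and angle between each of vial_a, vial_b's own z axis and vertical below 0.3 rad); the robot touches nothing.
It fails at once if the smaller U-bolt is taken out of its slot or moved more than 30 mm (distance of small_ubolt from where it was at the start of the episode above 0.03 m).
It fails at once if a glass vial is knocked over (angle between any of vial_a, vial_b's own z axis and vertical above 0.6 rad).
It also fails if it takes over 56 s, if anything falls off the work surface, if the arm or the gripper's body presses on something with over 40 N, if the wrist force passes 120 N, or if a joint passes its speed limit or range.

## Working session

There is one attempt and no reset: what is moved stays moved. The work goes in short steps, Python scripts to look and compute and a shell command to move; the robot and the scene stay as the last step left them, time stands still between calls to the robot, and variables do not carry over. Pictures are saved under pics/ and viewed, at most 10 in all, crops included, and the job is handed in when it is done.

```bash
mkdir -p pics
cat > h.py <<'E'
import numpy as np, cv2
from bench import bot
from scipy.spatial.transform import Rotation as Ro
def cap(n):
    s=bot.get_state(); im,d=bot.capture(n); p=bot.camera_params(n); K=np.array(p["intrinsics"])
    if n=="wrist":
        H=np.array(p["hand_eye"]); q=s["orientation"]; T=np.eye(4); T[:3,:3]=Ro.from_quat([q[1],q[2],q[3],q[0]]).as_matrix(); T[:3,3]=s["ee_pos"]
        W=T@H
    else:
        W=np.eye(4); R=np.array(p["R"]); W[:3,:3]=R.T; W[:3,3]=-R.T@np.array(p["t"])
    return im,d,K,W
def cloud(d,K,W):
    v,u=np.mgrid[:480,:640]; P=np.stack([(u-K[0,2])/K[0,0]*d,(v-K[1,2])/K[1,1]*d,d],-1)@W[:3,:3].T+W[:3,3]; P[d<=0]=np.nan; return P
def plane(u,v,K,W,z):
    r=W[:3,:3]@np.array([(u-K[0,2])/K[0,0],(v-K[1,2])/K[1,1],1]); return W[:3,3]+r*(z-W[2,3])/r[2]
def save(im,n): cv2.imwrite("pics/"+n+".png",cv2.cvtColor(im,cv2.COLOR_RGB2BGR))
E
python3 - <<'E'
from h import *
for n in ("top","scene"):
    im,d,K,W=cap(n); save(im,n+"0"); np.savez(n+"0.npz",im=im,d=d,K=K,W=W); print(n,K[0,0],W.round(3).tolist())
s=bot.get_state(); print({k:np.round(v,3) for k,v in s.items()})
E
```

```text
top 467.3139406594658 [[0.002, -0.981, 0.194, 0.332], [-1.0, -0.005, -0.017, 0.114], [0.018, -0.194, -0.981, 1.015], [0.0, 0.0, 0.0, 1.0]]
scene 540.0304011125488 [[-0.533, -0.361, 0.765, -0.152], [-0.846, 0.254, -0.469, 0.52], [-0.025, -0.897, -0.44, 0.477], [0.0, 0.0, 0.0, 1.0]]
{'t': np.float64(0.1), 'q': array([-1.192,  0.265,  1.605,  0.   ,  1.274, -0.037]), 'joint_velocities': array([-0.   , -0.001, -0.005,  0.   , -0.   , -0.001]), 'joint_torque': array([ 1.0000e-03, -5.1671e+01, -3.6859e+01, -0.0000e+00,  6.0000e-03,
       -0.0000e+00]), 'ee_pos': array([ 0.272, -0.617,  0.23 ]), 'orientation': array([-0.001,  0.978,  0.206, -0.   ]), 'force': array([ 1.006,  0.035, -0.225]), 'moment': array([ 0.037,  0.017, -0.051]), 'finger_force': np.float64(0.0), 'opening': np.float64(1.002)}
```

View pics/top0.png

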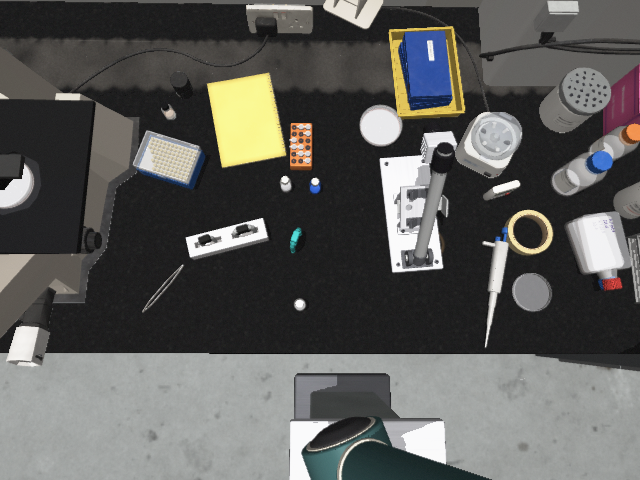

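View pics/scene0.png

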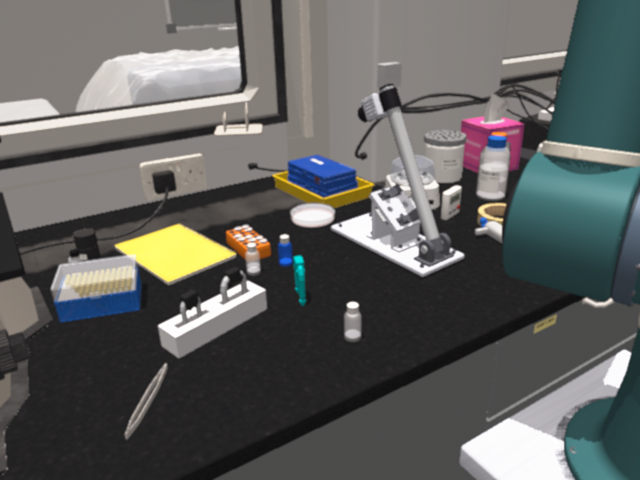

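The top view shows the stand at (412,213) with its post raised and the white block at (228,238) holding two U-bolts at (207,240) and (243,230). White vials are at (285,184) and (300,304), the blue look-alike at (315,186), and the turquoise one at (295,240).

```bash
cat > m.py <<'E'
from h import *
f=np.load("top0.npz"); im,d,K,W=[f[k] for k in("im","d","K","W")]; P=cloud(d,K,W)
v,u=np.mgrid[:480,:640]
def box(a,b,c,e): return (u>=a)&(u<=b)&(v>=c)&(v<=e)
Z=P[...,2]
def rect(m):
    m=cv2.morphologyEx(m.astype(np.uint8),cv2.MORPH_OPEN,np.ones((2,2)))>0
    pts=P[m][:,:2].astype(np.float32); r=cv2.minAreaRect(pts*1000); print(m.sum(),np.round(r[0],1),np.round(r[1],1),round(r[2],1),"z",np.median(P[m][:,2]).round(4)); return pts
print("bench z",np.nanmedian(Z[box(330,370,200,300)]))
print("plate"); rect(box(370,450,145,280)&(Z>.008)&(Z<.02)&(im.min(-1)>150))
print("block"); rect(box(180,275,210,265)&(Z>.028)&(Z<.042)&(im.min(-1)>110))
for n,b in (("L",(190,222,222,255)),("R",(226,262,215,245))):
    m=box(*b)&(Z>.048); p=P[m]; print(n,m.sum(),"zmax",np.nanpercentile(p[:,2],[50,95,99]).round(4))
    mp=m&(im.max(-1)<80)&(Z>.07); print("  pad"); rect(mp); print(" all"); rect(m)
for n,b in (("v1",(276,294,172,194)),("v2",(290,310,294,314)),("blue",(307,323,175,196)),("teal",(285,305,222,255))):
    m=box(*b)&(Z>.03); print(n,m.sum(),np.nanmedian(P[m],0).round(4),np.nanpercentile(P[m][:,2],98).round(4))
# post: points high
m=box(405,455,140,270)&(Z>.1); p=P[m]; print("post pts",m.sum(), p.min(0).round(3),p.max(0).round(3))
big=[]
for b in((185,60),(175,210)): pass
c=cv2.resize(im[205:265,175:275],None,fx=8,fy=8,interpolation=cv2.INTER_CUBIC); save(c,"crop_top_block")
g=np.load("scene0.npz"); a=g["im"]; save(np.hstack([cv2.resize(a[255:360,155:275],(420,368)),cv2.resize(a[180:270,330:430],(380,368))]),"crop_scene")
E
python3 m.py
```

```text
bench z 0.0006090295172110904
plate
3056 [ 588.4 -107.4] [260.2 114.4] 5.1 z nan
block
1207 [528.3 296.1] [ 49.  166.8] 15.1 z nan
L 125 zmax [0.0764 0.0814 0.0823]
  pad
76 [512.5 332.6] [12.3 23.6] 5.9 z 0.0763
 all
125 [514.3 333.8] [13.2 33.9] 20.7 z 0.0735
R 173 zmax [0.0761 0.0842 0.0857]
  pad
79 [537.4 257.3] [14.  24.4] 25.1 z nan
 all
171 [533.5 255. ] [10.4 47.9] 25.0 z nan
v1 116 [0.6442 0.1718 0.0457] 0.0596
v2 117 [0.3846 0.1389 0.0446] 0.0589
blue 114 [0.6411 0.1073 0.0463] 0.0594
teal 153 [0.5167 0.15   0.0728] 0.0791
post pts 2254 [ 0.503 -0.162  0.1  ] [ 0.65  -0.073  0.312]
```

View pics/crop_scene.png

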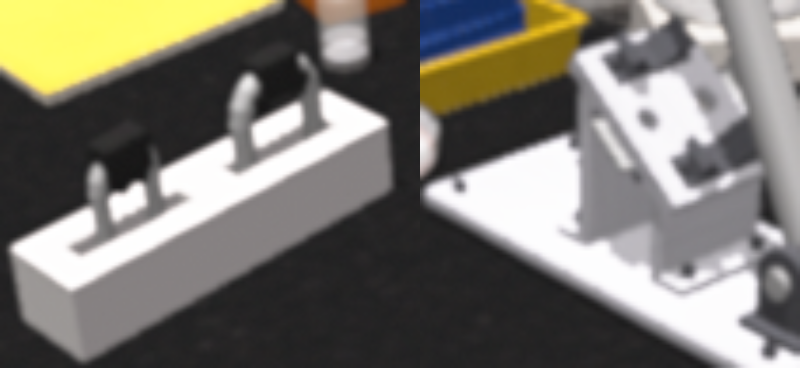

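Left U-bolt at crop (120,185) is the small one; right U-bolt at crop (275,110) is wider, with white (steel) legs, so it's the larger one. The turquoise look-alike stands free on the bench. The tool cannot be tilted directly, so I check the free space and the post/saddle geometry first.

```bash
cat > m2.py <<'E'
from h import *
for n in("top0","scene0"):
    f=np.load(n+".npz"); P=cloud(f["d"],f["K"],f["W"]).reshape(-1,3); P=P[~np.isnan(P[:,0])]
    m=(P[:,0]>.35)&(P[:,0]<1.5)&(P[:,1]>-.45)&(P[:,1]<.45)&(P[:,2]>.03)
    Q=P[m]
    for z0 in np.arange(.05,.8,.15):
        r=[]
        for y0 in np.arange(-.4,.4,.1):
            q=Q[(Q[:,2]>z0)&(Q[:,2]<z0+.15)&(Q[:,1]>y0)&(Q[:,1]<y0+.1)]; r.append("%.2f-%.2f(%d)"%(q[:,0].min(),q[:,0].max(),len(q)) if len(q)>20 else "-")
        print(n,"z%.2f"%z0,r)
f=np.load("top0.npz");im=f["im"];P=cloud(f["d"],f["K"],f["W"])
# post gray points -> line
v,u=np.mgrid[:480,:640]
m=(u>405)&(u<455)&(v>140)&(v<262)&(P[...,2]>.09)
Q=P[m]; a=np.radians(5.1); ex=np.array([np.cos(a),np.sin(a),0]); ey=np.array([-ex[1],ex[0],0]); o=np.array([.5884,-.1074,0])
L=np.c_[(Q-o)@ex,(Q-o)@ey,Q[:,2]]
for x0 in np.arange(-.1,.14,.02):
    q=L[(L[:,0]>x0)&(L[:,0]<x0+.02)]
    if len(q): i=np.argsort(q[:,2])[-max(3,len(q)//10):]; print(x0.round(2),len(q),"zmax",q[i,2].mean().round(4),"y",q[i,1].mean().round(4), "xm",q[i,0].mean().round(4))
E
python3 m2.py
```

```text
top0 z0.05 ['0.63-0.91(2440)', '0.62-1.09(4107)', '0.47-1.00(3901)', '0.47-1.06(1417)', '0.93-0.99(904)', '0.38-1.03(1385)', '0.53-1.03(1034)', '0.51-0.89(804)']
top0 z0.20 ['0.87-0.91(1705)', '0.88-0.97(762)', '0.56-0.69(733)', '0.56-0.69(1081)', '0.95-0.97(38)', '-', '-', '-']
top0 z0.35 ['-', '-', '-', '-', '-', '-', '-', '-']
top0 z0.50 ['-', '-', '-', '-', '-', '-', '-', '-']
top0 z0.65 ['-', '-', '-', '-', '-', '-', '-', '-']
scene0 z0.05 ['0.63-0.91(1130)', '0.62-1.13(4935)', '0.47-1.36(4335)', '0.47-1.37(3901)', '0.93-1.35(2492)', '0.38-1.50(3569)', '0.52-1.13(4038)', '0.50-1.13(4084)']
scene0 z0.20 ['0.87-1.13(1583)', '0.87-1.49(5006)', '0.56-1.50(2979)', '0.56-1.50(3858)', '0.95-1.50(1642)', '1.12-1.50(1385)', '1.11-1.22(665)', '1.12-1.22(758)']
scene0 z0.35 ['0.90-0.91(1268)', '0.90-1.13(3029)', '1.10-1.13(1406)', '1.12-1.23(836)', '-', '-', '-', '-']
scene0 z0.50 ['-', '-', '-', '-', '-', '-', '-', '-']
scene0 z0.65 ['-', '-', '-', '-', '-', '-', '-', '-']
-0.1 61 zmax 0.108 y 0.006 xm -0.0811
-0.08 180 zmax 0.1445 y 0.0045 xm -0.0622
-0.06 208 zmax 0.1831 y 0.0042 xm -0.0414
-0.04 243 zmax 0.2209 y 0.0035 xm -0.0217
-0.02 321 zmax 0.2577 y 0.0039 xm -0.0021
0.0 639 zmax 0.301 y 0.0041 xm 0.0166
0.02 508 zmax 0.3087 y 0.0041 xm 0.0274
0.04 233 zmax 0.3015 y 0.0023 xm 0.0418
0.06 7 zmax 0.2706 y 0.0288 xm 0.0611
```

```bash
python3 -m inch '[{"fingers":0,"offset":[0,0,-1],"spin":0},{"fingers":0,"offset":[0,0,-1],"spin":0},{"fingers":0,"offset":[0,0,-1],"spin":0},{"fingers":0,"offset":[0,0,-1],"spin":0},{"fingers":0,"offset":[0,0,-1],"spin":0},{"fingers":0,"offset":[0,-1,-0.5],"spin":0},{"fingers":0,"offset":[0,-1,0],"spin":0},{"fingers":0,"offset":[0,-1,0],"spin":0},{"fingers":0,"offset":[0,-1,0],"spin":0}]'
```

```text
t: 0.85
ee_pos: [0.2237, -0.5066, 0.396]
orientation: [-0.0, 0.978, 0.206, -0.0]
force: [0.6, 0.8, -0.4]
opening: 0.001
finger_force: 0.0
```

```bash
python3 -m inch '[{"fingers":0,"offset":[0,0,0],"spin":-0.1037},{"fingers":0,"offset":[0,0,0],"spin":-0.1037},{"fingers":0,"offset":[0,0,0],"spin":-0.1037},{"fingers":0,"offset":[0,0,0],"spin":-0.1037},{"fingers":0,"offset":[0,0,0],"spin":-0.1037},{"fingers":0,"offset":[0,0,0],"spin":-0.1037},{"fingers":0,"offset":[0,0,0],"spin":-0.1037},{"fingers":0,"offset":[0,0,0],"spin":-0.1037},{"fingers":0,"offset":[0,0,0],"spin":-0.1037},{"fingers":0,"offset":[0,0,0],"spin":-0.1037},{"fingers":0,"offset":[0,0,0],"spin":-0.1037},{"fingers":0,"offset":[0,0,0],"spin":-0.1037}]'
python3 -m inch '[{"fingers":0,"offset":[1,0.87,0],"spin":0},{"fingers":0,"offset":[1,0.87,0],"spin":0},{"fingers":0,"offset":[1,0.87,0],"spin":0},{"fingers":0,"offset":[1,0.87,0],"spin":0},{"fingers":0,"offset":[1,0.87,0],"spin":0},{"fingers":0,"offset":[1,0.87,0],"spin":0},{"fingers":0,"offset":[1,0.87,0],"spin":0},{"fingers":0,"offset":[1,0.87,0],"spin":0},{"fingers":0,"offset":[1,0.87,0],"spin":0},{"fingers":0,"offset":[1,0.87,0],"spin":0},{"fingers":0,"offset":[1,0.87,0],"spin":0},{"fingers":0,"offset":[1,0.87,0],"spin":0}]'
```

```text
t: 1.85
ee_pos: [0.2241, -0.5074, 0.3956]
orientation: [-0.001, 0.673, 0.74, 0.0]
force: [-0.8, 1.4, -0.8]
opening: -0.001
finger_force: 0.0
t: 2.85
ee_pos: [0.5045, -0.1192, 0.3959]
orientation: [-0.0, 0.675, 0.738, -0.0]
force: [0.8, -0.1, -0.4]
opening: -0.002
finger_force: 0.0
```

```bash
python3 -m inch '[{"fingers":0,"offset":[0.27,0,0.98],"spin":0},{"fingers":0,"offset":[0,0,0.98],"spin":0},{"fingers":0,"offset":[0,0,0.98],"spin":0},{"fingers":0,"offset":[0,0,0.98],"spin":0},{"fingers":0,"offset":[0,0,0.98],"spin":0},{"fingers":0,"offset":[0,0,0.98],"spin":0},{"fingers":0,"offset":[0,0,0.98],"spin":0}]'
python3 -m inch '[{"fingers":0,"offset":[0,0.44,0.03],"spin":0},{"fingers":0,"offset":[0,0.44,0.03],"spin":0},{"fingers":0,"offset":[0,0.44,0.03],"spin":0},{"fingers":0,"offset":[0,0.44,0.03],"spin":0},{"fingers":0,"offset":[0,0.29,0.2],"spin":0},{"fingers":0,"offset":[0,0.28,0.2],"spin":0},{"fingers":0,"offset":[0,0.26,0.23],"spin":0},{"fingers":0,"offset":[0,0.26,0.23],"spin":0},{"fingers":0,"offset":[0,0.2,0.22],"spin":0},{"fingers":0,"offset":[0,0.2,0.22],"spin":0}]'
```

```text
t: 3.43
ee_pos: [0.5027, -0.1129, 0.1887]
orientation: [-0.0, 0.675, 0.738, -0.0]
force: [-0.1, -0.8, -0.0]
opening: 0.004
finger_force: 0.0
t: 4.27
ee_pos: [0.6009, -0.1043, 0.147]
orientation: [-0.0, 0.675, 0.738, -0.0]
force: [-0.1, -0.5, 1.8]
opening: -0.001
finger_force: 0.7
```

```bash
python3 -m inch '[{"fingers":0,"offset":[0,0.05,0.1],"spin":0},{"fingers":0,"offset":[0,0.05,0.1],"spin":0}]'; python3 -m inch '[{"fingers":0,"offset":[0,0.05,0.1],"spin":0},{"fingers":0,"offset":[0,0,0],"spin":0}]';python3 -m inch '[{"fingers":0,"offset":[0,0.03,0.1],"spin":0},{"fingers":0,"offset":[0,0,0],"spin":0}]'
```

```text
t: 4.43
ee_pos: [0.603, -0.1039, 0.1408]
orientation: [-0.001, 0.675, 0.738, -0.0]
force: [-2.9, 0.5, 6.8]
opening: 0.003
finger_force: 4.3
t: 4.6
ee_pos: [0.6035, -0.104, 0.1405]
orientation: [-0.001, 0.675, 0.738, -0.001]
force: [-7.8, 0.7, 11.6]
opening: -0.002
finger_force: 7.0
t: 4.77
ee_pos: [0.604, -0.104, 0.1399]
orientation: [-0.001, 0.675, 0.738, -0.001]
force: [-14.3, 2.1, 22.7]
opening: 0.001
finger_force: 13.6
```

```bash
python3 -m inch '[{"fingers":0,"offset":[0,-0.2,-0.5],"spin":0},{"fingers":0,"offset":[0,0,-1],"spin":0},{"fingers":0,"offset":[0,-0.5,-1],"spin":0},{"fingers":1,"offset":[0,-0.9,-1],"spin":0},{"fingers":1,"offset":[0,-0.9,-1],"spin":0},{"fingers":1,"offset":[0,-0.9,-0.5],"spin":0},{"fingers":1,"offset":[0,0,0],"spin":0}]'
python3 - <<'E'
from h import *
print(np.array(bot.camera_params("wrist")["hand_eye"]).round(3).tolist())
o=[]
for n in("wrist","top","scene"):
    im,d,K,W=cap(n); np.savez(n+"1.npz",im=im,d=d,K=K,W=W); o.append(im)
t=cv2.resize(o[1][140:280,365:460],None,fx=4,fy=4,interpolation=cv2.INTER_CUBIC)[:480]
save(np.hstack([cv2.resize(o[0],(420,315)),np.zeros((315,0,3),np.uint8)]),"w1_s")
c=np.zeros((560,800,3),np.uint8); c[:315,:420]=cv2.resize(o[0],(420,315)); c[:t.shape[0],420:800]=t[:,:380]; c[320:560,:420]=cv2.resize(o[2][150:280,300:480],(420,240)); save(c,"m1")
E
```

```text
t: 5.35
ee_pos: [0.5026, -0.1139, 0.2913]
orientation: [0.003, 0.675, 0.738, 0.001]
force: [0.4, 0.8, 0.7]
opening: 0.56
finger_force: 0.0
[[0.0, -0.952, -0.305, 0.079], [1.0, 0.0, -0.001, -0.0], [0.001, -0.305, 0.952, -0.142], [0.0, 0.0, 0.0, 1.0]]
```

View pics/m1.png

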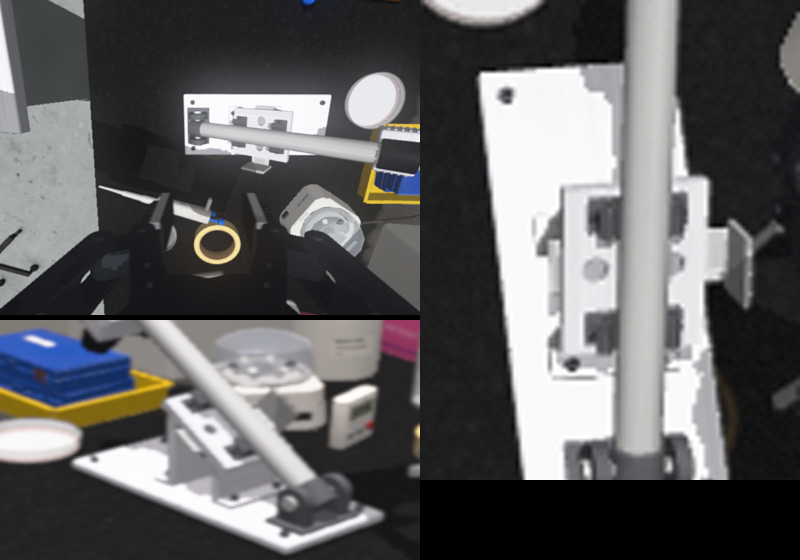

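Post lies in the saddle in all three views. The left leg hole shows at top-crop (595,268), i.e. top pixel (409,207), and the lock tab at top-crop (740,265). Next: the saddle pose from the post line, plate plane and hole.

```bash
cat > m3.py <<'E'
from h import *
c,s=np.cos(np.radians(35)),np.sin(np.radians(35))
def frame(yaw,o):
    a=np.radians(yaw); ex=np.array([np.cos(a),np.sin(a),0]); ey=np.array([-ex[1],ex[0],0]); ez=np.array([0,0,1.])
    return np.array([c*ex+s*ez,ey,-s*ex+c*ez]),np.array(o)
R,o=frame(5.1,[.571,-.105,.1])
def an(n,R,o):
    f=np.load(n+".npz"); im=f["im"]; P=cloud(f["d"],f["K"],f["W"]); L=(P-o)@R.T
    m=(L[...,2]>1e-3)&(L[...,2]<.02)&(abs(L[...,1])<.03)&(L[...,0]>-.08)&(L[...,0]<.12)
    Q=L[m]; r=[]
    for x0 in np.arange(-.08,.12,.02):
        q=Q[(Q[:,0]>=x0)&(Q[:,0]<x0+.02)]
        if len(q)>15: r.append((x0+.01,(np.percentile(q[:,1],2)+np.percentile(q[:,1],98))/2,np.percentile(q[:,2],93)))
    r=np.array(r); print(n,"post y fit slope(deg),y0",np.degrees(np.polyfit(r[:,0],r[:,1],1)[0]).round(2),np.polyfit(r[:,0],r[:,1],1)[1].round(4),"top z fit",np.polyfit(r[:,0],r[:,2],1).round(4))
    # plate top
    m=(abs(L[...,2]+.018)<.008)&(abs(L[...,0])<.018)&(L[...,1]>.012)&(L[...,1]<.037)
    print("  plate z med",np.median(L[m][:,2]).round(4),m.sum())
    m=(abs(L[...,2]+.018)<.006)&(abs(L[...,1])<.05)&(abs(L[...,0])<.06)&(im.min(-1)>120)
    print("  plate extents x",np.percentile(L[m][:,0],[1,99]).round(4),"y",np.percentile(L[m][:,1],[1,99]).round(4))
    return f
def hole(f,R,o):
    # rectify plate plane patch
    K,W=f["K"],f["W"]; xs=np.linspace(.045,-.045,361); ys=np.linspace(.045,-.045,361)
    Y,X=np.meshgrid(ys,xs); Pw=o+X[...,None]*R[0]+Y[...,None]*R[1]-.018*R[2]
    C=(Pw-W[:3,3])@W[:3,:3]; 
    return cv2.remap(f["im"],(C[...,0]/C[...,2]*K[0,0]+K[0,2]).astype(np.float32),(C[...,1]/C[...,2]*K[1,1]+K[1,2]).astype(np.float32),cv2.INTER_CUBIC)
E
python3 - <<'E'
from m3 import *
a=[hole(an(n,R,o),R,o) for n in("top1","wrist1")]
for i in a:
    cv2.drawMarker(i,(int((.045-.02)*4000),180),(255,0,0),0,8);cv2.drawMarker(i,(int((.045+.02)*4000),180),(255,0,0),0,8)
save(np.hstack(a),"rect1")
E
```

```text
top1 post y fit slope(deg),y0 -0.1 -0.0005 top z fit [-0.0033  0.0142]
  plate z med -0.0177 174
  plate extents x [-0.0428  0.0463] y [-0.0376  0.0364]
wrist1 post y fit slope(deg),y0 -0.25 0.0032 top z fit [-0.0004  0.0117]
  plate z med -0.019 776
  plate extents x [-0.0443  0.0446] y [-0.034   0.0397]
```

View pics/rect1.png

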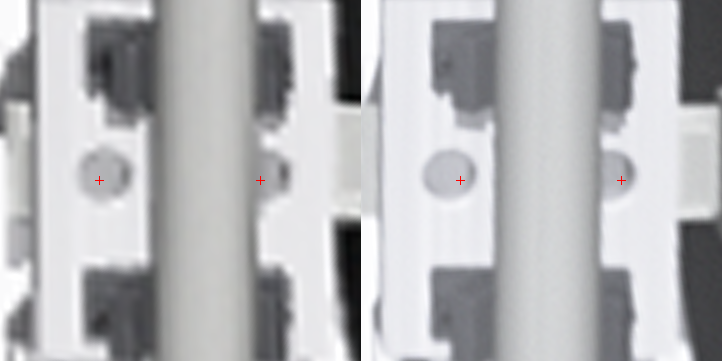

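Rectified plate: holes at (105,174) in the top view and (450,174) in the wrist view, about 1.5 mm up-slope of the guess; the two views bracket y (-1.2 / +2.7 mm). Now I try how the arm behaves at its reach limit, since the insertion needs the tool tilted 35°.

```bash
python3 -m inch '[{"fingers":1,"offset":[0.88,0,-0.9],"spin":0},{"fingers":1,"offset":[0.88,0,-0.9],"spin":0},{"fingers":1,"offset":[0.88,0,-0.9],"spin":0},{"fingers":1,"offset":[0.88,0,-0.9],"spin":0},{"fingers":1,"offset":[0.88,0,-0.9],"spin":0},{"fingers":1,"offset":[0.88,0,-0.9],"spin":0},{"fingers":1,"offset":[0,1,0],"spin":0},{"fingers":1,"offset":[0,1,0],"spin":0},{"fingers":1,"offset":[0,1,0],"spin":0},{"fingers":1,"offset":[0,1,0],"spin":0},{"fingers":1,"offset":[0,1,0],"spin":0},{"fingers":1,"offset":[0,1,0],"spin":0}]'
python3 -m inch '[{"fingers":1,"offset":[0,1,0],"spin":0},{"fingers":1,"offset":[0,1,0],"spin":0},{"fingers":1,"offset":[0,1,0],"spin":0},{"fingers":1,"offset":[0,1,0],"spin":0},{"fingers":1,"offset":[0,1,0],"spin":0},{"fingers":1,"offset":[0,1,0],"spin":0},{"fingers":1,"offset":[0,1,0],"spin":0},{"fingers":1,"offset":[0,1,0],"spin":0}]'
python3 -c "
from h import *;print(np.round(bot.get_state()['q'],3))"
```

```text
t: 6.5
ee_pos: [0.6714, 0.0616, 0.4445]
orientation: [-0.001, 0.675, 0.738, -0.001]
force: [0.8, -0.2, 0.5]
opening: 1.0
finger_force: 0.0
t: 7.17
ee_pos: [0.9069, 0.0828, 0.4436]
orientation: [-0.001, 0.675, 0.738, -0.001]
force: [1.1, 0.0, 0.8]
opening: 1.002
finger_force: 0.0
[ 0.064  0.84   0.372  0.     1.934 -0.026]
```

```bash
for i in 1 2 3; do python3 -m inch '[{"fingers":1,"offset":[0,1,0],"spin":0},{"fingers":1,"offset":[0,1,0],"spin":0}]' | head -3; python3 -c "
from h import *;print(np.round(bot.get_state()['q'],3))"; done
```

```text
t: 7.33
ee_pos: [0.9349, 0.0852, 0.4134]
orientation: [0.003, 0.675, 0.738, 0.004]
[ 6.400e-02  9.040e-01  3.180e-01  1.000e-03  1.909e+00 -2.600e-02]
t: 7.5
ee_pos: [0.9575, 0.0872, 0.4033]
orientation: [0.019, 0.674, 0.738, 0.022]
[ 0.064  0.917  0.314  0.002  1.852 -0.025]
t: 7.67
ee_pos: [0.9788, 0.0891, 0.3898]
orientation: [0.033, 0.674, 0.737, 0.036]
[ 0.064  0.933  0.313  0.003  1.797 -0.025]
```

The arm trades orientation for reach at its limit, and the tool tilted outward 5.7°. That gives a way to tilt while holding the bolt. Next I go to the larger U-bolt.

```bash
cat > go.py <<'E'
from h import *
import sys
s=bot.get_state(); q=s["orientation"]; R=Ro.from_quat([q[1],q[2],q[3],q[0]]).as_matrix(); p=np.array(s["ee_pos"])
print("t",s["t"],"tcp",p.round(4),"q",np.round(s["q"],3),"\naxes",R.T.round(3).tolist(),"tilt",np.degrees(np.arccos(-R[2,2])).round(2),"az",np.degrees(np.arctan2(R[1,2],R[0,2])).round(1),"yaz",np.degrees(np.arctan2(R[1,1],R[0,1])).round(2))
for a in sys.argv[1:]:
    X=np.array(eval(a)); print(a,"units",(R.T@(X-p)/.03).round(2)); p=X
E
python3 go.py "[.62,.23,.40]" "[.525,.247,.22]"
```

```text
t 7.6667 tcp [0.9788 0.0891 0.3898] q [ 0.064  0.933  0.313  0.003  1.797 -0.025] 
axes [[-0.09, 0.996, 0.0], [0.991, 0.089, 0.098], [0.098, 0.009, -0.995]] tilt 5.62 az 5.4 yaz 5.15
[.62,.23,.40] units [  5.75 -11.4   -1.46]
[.525,.247,.22] units [ 0.85 -3.68  5.67]
```

```bash
python3 -m inch '[{"fingers":1,"offset":[0.48,-0.95,-0.12],"spin":0},{"fingers":1,"offset":[0.48,-0.95,-0.12],"spin":0},{"fingers":1,"offset":[0.48,-0.95,-0.12],"spin":0},{"fingers":1,"offset":[0.48,-0.95,-0.12],"spin":0},{"fingers":1,"offset":[0.48,-0.95,-0.12],"spin":0},{"fingers":1,"offset":[0.48,-0.95,-0.12],"spin":0},{"fingers":1,"offset":[0.48,-0.95,-0.12],"spin":0},{"fingers":1,"offset":[0.48,-0.95,-0.12],"spin":0},{"fingers":1,"offset":[0.48,-0.95,-0.12],"spin":0},{"fingers":1,"offset":[0.48,-0.95,-0.12],"spin":0},{"fingers":1,"offset":[0.48,-0.95,-0.12],"spin":0},{"fingers":1,"offset":[0.48,-0.95,-0.12],"spin":0}]' >/dev/null
python3 -m inch '[{"fingers":1,"offset":[0.14,-0.61,0.95],"spin":0},{"fingers":1,"offset":[0.14,-0.61,0.95],"spin":0},{"fingers":1,"offset":[0.14,-0.61,0.95],"spin":0},{"fingers":1,"offset":[0.14,-0.61,0.95],"spin":0},{"fingers":1,"offset":[0.14,-0.61,0.95],"spin":0},{"fingers":1,"offset":[0.14,-0.61,0.95],"spin":0},{"fingers":1,"offset":[0,0,0],"spin":0}]'
python3 - <<'E'
from h import *
exec(open("go.py").read().split("for a")[0])
im,d,K,W=cap("wrist"); np.savez("wrist2.npz",im=im,d=d,K=K,W=W); P=cloud(d,K,W)
m=(P[...,2]>.07)&(P[...,2]<.1)&(im.max(-1)<90)&(np.hypot(P[...,0]-.535,P[...,1]-.257)<.05)
q=P[m]; r=cv2.minAreaRect((q[:,:2]*1000).astype(np.float32)); print("pad",m.sum(),r,"z",np.percentile(q[:,2],[5,50,95]).round(4))
m=(P[...,2]>.045)&(P[...,2]<.1)&(np.hypot(P[...,0]-.535,P[...,1]-.257)<.05)
q=P[m]; print("all",m.sum(),cv2.minAreaRect((q[:,:2]*1000).astype(np.float32)))
m=(P[...,2]>.03)&(P[...,2]<.041)&(np.hypot(P[...,0]-.528,P[...,1]-.296)<.1)
q=P[m]; print("block",m.sum(),cv2.minAreaRect((q[:,:2]*1000).astype(np.float32)),np.median(q[:,2]))
save(cv2.resize(im,(560,420)),"w2")
E
```

```text
t: 9.25
ee_pos: [0.5221, 0.2428, 0.2108]
orientation: [0.03, 0.674, 0.738, 0.028]
force: [-2.2, -1.2, -1.9]
opening: 0.998
finger_force: 0.0
t 9.25 tcp [0.5221 0.2428 0.2108] q [ 0.411  0.043  1.898 -0.035  1.125  0.333] 
axes [[-0.091, 0.996, -0.006], [0.992, 0.091, 0.082], [0.082, 0.002, -0.997]] tilt 4.7 az 1.2 yaz 5.24
pad 458 ((536.4585571289062, 259.65997314453125), (12.58775806427002, 26.350534439086914), 17.474925994873047) z [0.0796 0.0814 0.0826]
all 948 ((537.7208251953125, 246.5711669921875), (18.49893569946289, 77.92205047607422), 6.976084232330322)
block 7997 ((526.9010620117188, 290.3531799316406), (57.75341033935547, 189.13856506347656), 10.279516220092773) 0.034819154447472356
```

View pics/w2.png

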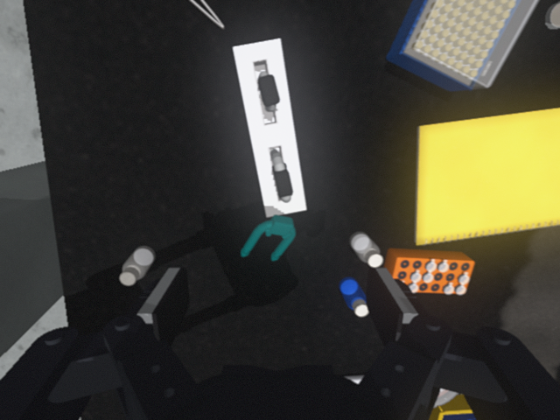

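The picture shows the block with pads at (268,92) small and (283,183) larger, which has its legs spread wider. Turquoise is at (268,238) and the vials are at (140,262) and (367,248), all clear of the fingers' path.

```bash
python3 -m inch '[{"fingers":1,"offset":[0,0,0],"spin":-0.094},{"fingers":1,"offset":[0,0,0],"spin":-0.094},{"fingers":1,"offset":[0,0,0],"spin":0}]'; python3 go.py "[.5304,.2583,.1458]" "[.537,.2585,.066]"
```

```text
t: 9.55
ee_pos: [0.5339, 0.2457, 0.2254]
orientation: [0.039, 0.601, 0.798, 0.036]
force: [-0.3, -0.2, 0.1]
opening: 0.999
finger_force: 0.0
t 9.55 tcp [0.5339 0.2457 0.2254] q [ 0.408  0.039  1.876 -0.036  1.125  0.142] 
axes [[-0.275, 0.961, -0.019], [0.956, 0.276, 0.105], [0.106, 0.011, -0.994]] tilt 6.1 az 5.7 yaz 16.08
[.5304,.2583,.1458] units [ 0.49 -0.27  2.63]
[.537,.2585,.066] units [-0.   -0.07  2.67]
```

```bash
python3 -m inch '[{"fingers":1,"offset":[0.17,-0.11,0.88],"spin":0},{"fingers":1,"offset":[0.16,-0.11,0.88],"spin":0},{"fingers":1,"offset":[0.16,-0.11,0.87],"spin":0},{"fingers":1,"offset":[0,0,0],"spin":0},{"fingers":1,"offset":[0,0,0],"spin":0}]'; python3 go.py "[.537,.2585,.066]"
```

```text
t: 9.97
ee_pos: [0.526, 0.2569, 0.143]
orientation: [0.038, 0.602, 0.797, 0.034]
force: [0.5, -2.1, 0.8]
opening: 0.995
finger_force: 0.0
t 9.9667 tcp [0.526  0.2569 0.143 ] q [ 0.432  0.109  1.96  -0.042  0.978  0.178] 
axes [[-0.272, 0.962, -0.019], [0.957, 0.272, 0.099], [0.1, 0.008, -0.995]] tilt 5.79 az 4.7 yaz 15.87
[.537,.2585,.066] units [0.   0.11 2.59]
```

```bash
python3 -m inch '[{"fingers":1,"offset":[0,0.04,0.65],"spin":0},{"fingers":1,"offset":[0,0.04,0.65],"spin":0},{"fingers":1,"offset":[0,0.03,0.65],"spin":0},{"fingers":1,"offset":[0,0,0.64],"spin":0},{"fingers":1,"offset":[0,0,0],"spin":0},{"fingers":1,"offset":[0,0,0],"spin":0}]'; python3 go.py "[.537,.2585,.066]"
```

```text
t: 10.47
ee_pos: [0.5381, 0.2587, 0.0678]
orientation: [0.038, 0.602, 0.797, 0.035]
force: [1.1, 0.2, -0.2]
opening: 0.996
finger_force: 0.0
t 10.4667 tcp [0.5381 0.2587 0.0678] q [ 0.426  0.215  1.995 -0.046  0.835  0.179] 
axes [[-0.272, 0.962, -0.019], [0.957, 0.272, 0.102], [0.103, 0.01, -0.995]] tilt 5.95 az 5.3 yaz 15.88
[.537,.2585,.066] units [ 0.   -0.04  0.06]
```

```bash
python3 -m inch '[{"fingers":0,"offset":[0,0,0],"spin":0},{"fingers":0,"offset":[0,0,0],"spin":0},{"fingers":0,"offset":[0,0,0],"spin":0},{"fingers":0,"offset":[0,0,0],"spin":0},{"fingers":0,"offset":[0,0,0],"spin":0},{"fingers":0,"offset":[0,0,0],"spin":0},{"fingers":0,"offset":[0,0,0],"spin":0},{"fingers":0,"offset":[0,0,0],"spin":0}]'; python3 -m inch '[{"fingers":0,"offset":[0,0,0],"spin":0},{"fingers":0,"offset":[0,0,0],"spin":0},{"fingers":0,"offset":[0,0,0],"spin":0}]'; python3 go.py
```

```text
t: 11.13
ee_pos: [0.5362, 0.2585, 0.0669]
orientation: [0.038, 0.602, 0.797, 0.034]
force: [-2.2, -0.5, 5.6]
opening: 0.148
finger_force: 57.8
t: 11.38
ee_pos: [0.5362, 0.2585, 0.0669]
orientation: [0.038, 0.602, 0.797, 0.034]
force: [-2.4, -0.9, 4.8]
opening: 0.146
finger_force: 57.8
t 11.3833 tcp [0.5362 0.2585 0.0669] q [ 0.427  0.214  1.997 -0.045  0.835  0.179] 
axes [[-0.272, 0.962, -0.019], [0.957, 0.273, 0.1], [0.101, 0.009, -0.995]] tilt 5.82 az 5.2 yaz 15.91
```

```bash
python3 -m inch '[{"fingers":0,"offset":[0,0.04,-0.4],"spin":0},{"fingers":0,"offset":[0,0.08,-0.8],"spin":0},{"fingers":0,"offset":[0,0.1,-1],"spin":0},{"fingers":0,"offset":[0,0.1,-1],"spin":0},{"fingers":0,"offset":[0,0.1,-1],"spin":0},{"fingers":0,"offset":[0,0,0],"spin":0.094},{"fingers":0,"offset":[0,0,0],"spin":0.094},{"fingers":0,"offset":[0,0,0],"spin":0}]'; python3 go.py "[.77,.069,.65]"
```

```text
t: 12.05
ee_pos: [0.5363, 0.261, 0.1946]
orientation: [0.035, 0.675, 0.736, 0.039]
force: [0.5, 0.3, -1.3]
opening: 0.144
finger_force: 59.2
t 12.05 tcp [0.5363 0.261  0.1946] q [ 0.431  0.08   1.891 -0.039  1.072  0.361] 
axes [[-0.087, 0.996, 0.001], [0.991, 0.087, 0.104], [0.104, 0.01, -0.995]] tilt 5.99 az 5.6 yaz 4.99
[.77,.069,.65] units [ -7.04   8.75 -14.35]
```

```bash
python3 -m inch '[{"fingers":0,"offset":[-0.47,0.58,-0.96],"spin":0},{"fingers":0,"offset":[-0.47,0.58,-0.96],"spin":0},{"fingers":0,"offset":[-0.47,0.58,-0.96],"spin":0},{"fingers":0,"offset":[-0.47,0.58,-0.96],"spin":0},{"fingers":0,"offset":[-0.47,0.58,-0.96],"spin":0},{"fingers":0,"offset":[-0.47,0.58,-0.96],"spin":0},{"fingers":0,"offset":[-0.47,0.58,-0.96],"spin":0},{"fingers":0,"offset":[-0.47,0.58,-0.96],"spin":0},{"fingers":0,"offset":[-0.47,0.58,-0.96],"spin":0},{"fingers":0,"offset":[-0.47,0.58,-0.96],"spin":0},{"fingers":0,"offset":[-0.47,0.58,-0.96],"spin":0},{"fingers":0,"offset":[-0.47,0.58,-0.96],"spin":0}]'; python3 go.py "[.77,.069,.65]"
python3 - <<'E'
from h import *
# bolt in grip, in tool frame
im,d,K,W=cap("wrist"); np.savez("wrist3.npz",im=im,d=d,K=K,W=W); save(im[150:480,100:540],"w3")
E
```

```text
t: 13.05
ee_pos: [0.7227, 0.1069, 0.5589]
orientation: [0.034, 0.673, 0.738, 0.037]
force: [1.1, 0.0, -0.8]
opening: 0.146
finger_force: 59.2
t 13.05 tcp [0.7227 0.1069 0.5589] q [ 0.114  0.304  0.97  -0.002  1.767  0.021] 
axes [[-0.092, 0.996, -0.0], [0.991, 0.092, 0.101], [0.101, 0.009, -0.995]] tilt 5.8 az 5.2 yaz 5.3
[.77,.069,.65] units [-1.4   1.75 -2.87]
```

View pics/w3.png

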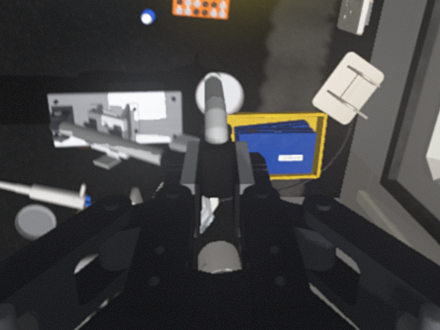

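Crop shows the left leg of the held bolt at (213,100), running away from the camera, with its tip near (213,72). I measure it in the tool frame with depth.

```bash
cat > leg.py <<'E'
from h import *
def leg(n):
    f=np.load(n+".npz"); H=np.array(bot.camera_params("wrist")["hand_eye"]); T=cloud(f["d"],f["K"],H)
    m=(abs(T[...,1])<.02)&(T[...,2]>-.03)&(T[...,2]<.07)&(T[...,0]>-.005)&(T[...,0]<.05); m=cv2.erode(m.astype(np.uint8),np.ones((2,2)))>0; q=T[m]; v,u=np.nonzero(m)
    for z0 in np.arange(-.03,.07,.01):
        k=(q[:,2]>=z0)&(q[:,2]<z0+.01)
        if k.sum()>5: print("%.3f"%z0,k.sum(),"x",np.percentile(q[k,0],[5,50,95]).round(4),"y",np.percentile(q[k,1],[3,97]).round(4),q[k,1].mean().round(4))
    print("zmax",np.percentile(q[:,2],[98,99.5]).round(4))
E
python3 -c "
from leg import *;leg('wrist3')"
```

```text
-0.030 874 x [0.0074 0.0113 0.0123] y [-0.0187  0.0186] 0.0005
-0.020 2166 x [-0.0028  0.008   0.0132] y [-0.0174  0.0173] -0.0001
-0.010 1065 x [0.0081 0.0152 0.0219] y [-0.0157  0.0147] -0.0006
0.000 347 x [0.0202 0.0245 0.0265] y [-0.0055  0.004 ] -0.001
0.010 151 x [0.0248 0.0268 0.0276] y [-0.0058  0.0028] -0.0016
0.020 118 x [0.0252 0.0271 0.028 ] y [-0.0062  0.0023] -0.002
0.030 97 x [0.0256 0.0273 0.0281] y [-0.0065  0.0019] -0.0025
0.040 40 x [0.026  0.0274 0.0282] y [-0.0066  0.0014] -0.0025
0.050 46 x [0.0249 0.0265 0.028 ] y [-0.0068  0.0013] -0.0026
zmax [0.0386 0.0507]
```

```bash
python3 -m inch '[{"fingers":0,"offset":[-0.47,0.58,-0.96],"spin":0},{"fingers":0,"offset":[-0.47,0.58,-0.96],"spin":0},{"fingers":0,"offset":[-0.45,0.58,-0.96],"spin":0},{"fingers":0,"offset":[0,0.7,-0.7],"spin":0},{"fingers":0,"offset":[0,0.7,-0.7],"spin":0}]'; python3 go.py
```

```text
t: 13.52
ee_pos: [0.7871, 0.0715, 0.6561]
orientation: [0.034, 0.674, 0.737, 0.038]
force: [-0.1, 0.2, -6.6]
opening: 0.144
finger_force: 60.5
t 13.5167 tcp [0.7871 0.0715 0.6561] q [ 0.057  0.618  0.321  0.005  2.101 -0.031] 
axes [[-0.09, 0.996, 0.001], [0.991, 0.09, 0.101], [0.101, 0.01, -0.995]] tilt 5.81 az 5.5 yaz 5.18
```

```bash
python3 -m inch '[{"fingers":0,"offset":[0,0.95,-0.9],"spin":0},{"fingers":0,"offset":[0,0.95,-0.9],"spin":0},{"fingers":0,"offset":[0,0.95,-0.8],"spin":0},{"fingers":0,"offset":[0,0.95,-0.8],"spin":0},{"fingers":0,"offset":[0,1,-0.7],"spin":0},{"fingers":0,"offset":[0,1,-0.7],"spin":0},{"fingers":0,"offset":[0,1,-0.6],"spin":0},{"fingers":0,"offset":[0,1,-0.6],"spin":0}]'; python3 go.py
```

```text
t: 14.18
ee_pos: [0.8131, 0.0747, 0.7163]
orientation: [0.106, 0.666, 0.729, 0.116]
force: [0.2, -0.7, -1.8]
opening: 0.144
finger_force: 60.7
t 14.1833 tcp [0.8131 0.0747 0.7163] q [ 0.057  0.563  0.311  0.012  1.953 -0.027] 
axes [[-0.09, 0.996, 0.0], [0.947, 0.085, 0.309], [0.308, 0.028, -0.951]] tilt 18.02 az 5.2 yaz 5.13
```

```bash
python3 -m inch '[{"fingers":0,"offset":[0,1,-0.5],"spin":0},{"fingers":0,"offset":[0,1,-0.5],"spin":0},{"fingers":0,"offset":[0,1,-0.4],"spin":0},{"fingers":0,"offset":[0,1,-0.4],"spin":0},{"fingers":0,"offset":[0,1,-0.4],"spin":0},{"fingers":0,"offset":[0,1,-0.3],"spin":0},{"fingers":0,"offset":[0,1,-0.3],"spin":0},{"fingers":0,"offset":[0,1,-0.3],"spin":0},{"fingers":0,"offset":[0,1,-0.2],"spin":0},{"fingers":0,"offset":[0,1,-0.2],"spin":0}]'; python3 go.py
```

```text
t: 15.02
ee_pos: [0.8834, 0.0805, 0.7421]
orientation: [0.174, 0.652, 0.713, 0.191]
force: [0.4, -1.2, -0.7]
opening: 0.146
finger_force: 60.7
t 15.0167 tcp [0.8834 0.0805 0.7421] q [ 0.056  0.568  0.312  0.018  1.738 -0.026] 
axes [[-0.09, 0.996, 0.001], [0.862, 0.077, 0.5], [0.498, 0.046, -0.866]] tilt 30.02 az 5.2 yaz 5.11
```

```bash
python3 -m inch '[{"fingers":0,"offset":[0,1,-0.2],"spin":0},{"fingers":0,"offset":[0,1,-0.2],"spin":0},{"fingers":0,"offset":[0,1,-0.2],"spin":0},{"fingers":0,"offset":[0,1,-0.2],"spin":0},{"fingers":0,"offset":[0,1,-0.1],"spin":0},{"fingers":0,"offset":[0,0,0],"spin":0}]'; python3 go.py
python3 - <<'E'
from h import *
im,d,K,W=cap("wrist"); np.savez("wrist4.npz",im=im,d=d,K=K,W=W)
from leg import leg; leg("wrist4")
E
```

```text
t: 15.52
ee_pos: [0.9177, 0.0834, 0.7584]
orientation: [0.208, 0.642, 0.702, 0.229]
force: [-0.1, -0.1, -1.2]
opening: 0.147
finger_force: 60.7
t 15.5167 tcp [0.9177 0.0834 0.7584] q [ 0.056  0.573  0.312  0.021  1.628 -0.026] 
axes [[-0.09, 0.996, 0.001], [0.806, 0.072, 0.588], [0.586, 0.054, -0.809]] tilt 36.02 az 5.2 yaz 5.09
-0.030 871 x [0.0074 0.0115 0.0124] y [-0.0187  0.018 ] -0.0001
-0.020 2157 x [-0.0032  0.008   0.0133] y [-0.0175  0.0168] -0.0006
-0.010 1063 x [0.0079 0.0153 0.0222] y [-0.0159  0.0145] -0.0007
0.000 314 x [0.0211 0.0246 0.0265] y [-0.0053  0.0037] -0.0009
0.010 147 x [0.0247 0.0266 0.0275] y [-0.0054  0.0033] -0.0011
0.020 105 x [0.0247 0.0269 0.0277] y [-0.0052  0.0032] -0.0012
0.030 81 x [0.0256 0.0272 0.0279] y [-0.0053  0.0029] -0.0011
0.040 56 x [0.0247 0.027  0.028 ] y [-0.0057  0.0031] -0.0011
0.050 40 x [0.0244 0.0264 0.028 ] y [-0.0052  0.0027] -0.0013
zmax [0.0394 0.0505]
```

Bolt is held parallel to the tool (drift 0.4 mm over 40 mm), and the tilt is 36°. Now to a standoff above the saddle, offset to the right so the left hole is visible.

```bash
cat > sad.py <<'E'
from m3 import *
Rs,os_=frame(5.1,o+1.5e-3*R[0]+2.7e-3*R[1]-1e-3*R[2])
def w(x,y,z): return list((os_+np.array([x,y,z])@Rs).round(4))
E
python3 -c "
from sad import *;print(os_,w(0,-.033,.2),w(0,-.033,.126))"
python3 - <<'E'
import subprocess
from sad import *
print(subprocess.run(["python3","go.py",str([float(k) for k in w(0,-.033,.2)]),str([float(k) for k in w(0,-.033,.126)])],capture_output=True,text=True).stdout)
E
```

```text
[ 0.57255515 -0.10215047  0.10004121] [np.float64(0.4612), np.float64(-0.1452), np.float64(0.2639)] [np.float64(0.5035), np.float64(-0.1414), np.float64(0.2033)]
t 15.5667 tcp [0.9172 0.0834 0.7579] q [ 0.056  0.573  0.312  0.021  1.63  -0.026] 
axes [[-0.09, 0.996, 0.001], [0.807, 0.072, 0.587], [0.584, 0.053, -0.81]] tilt 35.92 az 5.2 yaz 5.09
[0.4612, -0.1452, 0.2639] units [ -6.24 -22.47   4.05]
[0.5035, -0.1414, 0.2033] units [-0.   -0.04  2.47]
```

```bash
for k in 1 2; do python3 -m inch '[{"fingers":0,"offset":[-0.26,-0.94,0.27],"spin":0},{"fingers":0,"offset":[-0.26,-0.94,0.27],"spin":0},{"fingers":0,"offset":[-0.26,-0.94,0.27],"spin":0},{"fingers":0,"offset":[-0.26,-0.94,0.27],"spin":0},{"fingers":0,"offset":[-0.26,-0.94,0.27],"spin":0},{"fingers":0,"offset":[-0.26,-0.94,0.27],"spin":0},{"fingers":0,"offset":[-0.26,-0.94,0.27],"spin":0},{"fingers":0,"offset":[-0.26,-0.94,0.27],"spin":0},{"fingers":0,"offset":[-0.26,-0.94,0.27],"spin":0},{"fingers":0,"offset":[-0.26,-0.94,0.27],"spin":0},{"fingers":0,"offset":[-0.26,-0.94,0.27],"spin":0}]' | head -3; done; python3 go.py "[.5035,-.1414,.2033]"
```

```text
t: 16.48
ee_pos: [0.7311, -0.0174, 0.5107]
orientation: [0.208, 0.642, 0.702, 0.228]
t: 17.4
ee_pos: [0.541, -0.1203, 0.2569]
orientation: [0.208, 0.642, 0.702, 0.228]
t 17.4 tcp [ 0.541  -0.1203  0.2569] q [-0.458 -0.331  2.256  0.482  0.722 -0.833] 
axes [[-0.09, 0.996, -0.0], [0.806, 0.073, 0.587], [0.585, 0.053, -0.809]] tilt 35.95 az 5.2 yaz 5.17
[.5035,-.1414,.2033] units [-0.59 -2.11  0.68]
```

```bash
python3 -m inch '[{"fingers":0,"offset":[-0.2,-0.7,0.22],"spin":0},{"fingers":0,"offset":[-0.2,-0.7,0.22],"spin":0},{"fingers":0,"offset":[-0.19,-0.7,0.22],"spin":0},{"fingers":0,"offset":[0,0,0],"spin":0},{"fingers":0,"offset":[0,0,0],"spin":0}]' | head -2;  python3 go.py "[.5035,-.1414,.2033]"
python3 - <<'E'
from sad import *
im,d,K,W=cap("wrist"); np.savez("wrist5.npz",im=im,d=d,K=K,W=W)
an("wrist5",Rs,os_)
from leg import leg; leg("wrist5")
f=np.load("wrist5.npz"); i=hole(f,Rs,os_)
for y in(.025,.065): cv2.drawMarker(i,(int(y*4000),180),(255,0,0),0,8)
save(np.hstack([i,cv2.resize(im[60:480,100:540],(378,361))]),"rect5")
E
```

```text
t: 17.82
ee_pos: [0.5034, -0.1413, 0.2036]
t 17.8167 tcp [ 0.5034 -0.1413  0.2036] q [-0.562 -0.335  2.361  0.596  0.686 -1.034] 
axes [[-0.088, 0.996, 0.002], [0.808, 0.07, 0.585], [0.583, 0.053, -0.811]] tilt 35.83 az 5.2 yaz 4.95
[.5035,-.1414,.2033] units [-0.01 -0.    0.01]
wrist5 post y fit slope(deg),y0 -0.06 0.0002 top z fit [-0.0007  0.0125]
  plate z med -0.0182 1262
  plate extents x [-0.0463  0.0424] y [-0.0365  0.0368]
-0.030 884 x [0.0074 0.0115 0.0124] y [-0.0187  0.018 ] -0.0001
-0.020 2147 x [-0.003   0.008   0.0133] y [-0.0176  0.0168] -0.0006
-0.010 1079 x [0.008  0.0156 0.0222] y [-0.0157  0.0141] -0.0008
0.000 312 x [0.0211 0.0246 0.0265] y [-0.0052  0.0037] -0.0009
0.010 139 x [0.0246 0.0266 0.0274] y [-0.0054  0.0034] -0.0011
0.020 116 x [0.025  0.027  0.0276] y [-0.0052  0.0032] -0.0011
0.030 97 x [0.0253 0.0272 0.028 ] y [-0.0054  0.0029] -0.0013
0.040 46 x [0.0252 0.0273 0.028 ] y [-0.0058  0.0026] -0.0013
0.050 43 x [0.0236 0.0261 0.0279] y [-0.0051  0.0032] -0.001
zmax [0.0393 0.0506]
```

View pics/rect5.png

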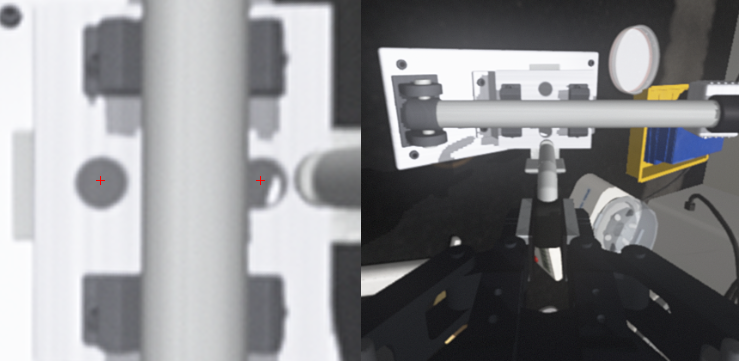

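Hole at (101,182) against the predicted cross (100,180), so the saddle estimate is good to about 0.5 mm in the camera that also sees the leg.

```bash
cat > gs.py <<'E'
import subprocess,sys
from sad import *
s=bot.get_state(); print("saddle tcp",((np.array(s["ee_pos"])-os_)@Rs.T*1000).round(2),"F(saddle)",(np.array(s["force"])@Rs.T).round(1))
print(subprocess.run(["python3","go.py"]+[str([float(k) for k in w(*eval(a))]) for a in sys.argv[1:]],capture_output=True,text=True).stdout)
E
python3 gs.py .0006,-.0033,.126 .0006,-.0033,.046 .0006,-.0033,.016
```

```text
saddle tcp [  2.29 -33.28 127.06] F(saddle) [ 0.1 -0.6 -0.6]
t 17.8667 tcp [ 0.5048 -0.1416  0.2054] q [-0.561 -0.335  2.358  0.596  0.686 -1.034] 
axes [[-0.088, 0.996, 0.001], [0.806, 0.071, 0.587], [0.585, 0.052, -0.809]] tilt 35.97 az 5.1 yaz 5.05
[0.5014, -0.1118, 0.2036] units [ 1.   -0.06  0.04]
[0.5471, -0.1077, 0.1381] units [ 0.   -0.04  2.67]
[0.5642, -0.1062, 0.1135] units [-0.   -0.02  1.  ]
```

```bash
python3 -m inch '[{"fingers":0,"offset":[0.5,0.01,0],"spin":0},{"fingers":0,"offset":[0.49,0.01,0],"spin":0},{"fingers":0,"offset":[0,-0.01,0.5],"spin":0},{"fingers":0,"offset":[0,-0.01,0.5],"spin":0},{"fingers":0,"offset":[0,-0.01,0.5],"spin":0},{"fingers":0,"offset":[0,-0.01,0.5],"spin":0},{"fingers":0,"offset":[0,0,0],"spin":0},{"fingers":0,"offset":[0,0,0],"spin":0}]'
python3 - <<'E'
from sad import *
im,d,K,W=cap("wrist"); np.savez("wrist6.npz",im=im,d=d,K=K,W=W); an("wrist6",Rs,os_)
f=np.load("wrist6.npz"); i=hole(f,Rs,os_)
for y in(.025,.065): cv2.drawMarker(i,(int(y*4000),180),(255,0,0),0,8)
save(np.hstack([i,im[100:461,180:580]]),"rect6")
E
python3 gs.py .0006,-.0033,.066 .0006,-.0033,.016
```

```text
t: 18.53
ee_pos: [0.5375, -0.1079, 0.1567]
orientation: [0.208, 0.641, 0.702, 0.228]
force: [-0.5, 0.6, -1.1]
opening: 0.148
finger_force: 60.6
wrist6 post y fit slope(deg),y0 -0.31 0.0014 top z fit [-0.002   0.0128]
  plate z med -0.0183 1796
  plate extents x [-0.0463  0.0425] y [-0.0367  0.0368]
saddle tcp [ 3.71 -3.01 67.2 ] F(saddle) [-1.1 -0.1 -0.8]
t 18.5833 tcp [ 0.5375 -0.1083  0.1572] q [-0.433 -0.229  2.381  0.638  0.517 -1.01 ] 
axes [[-0.091, 0.996, 0.0], [0.806, 0.073, 0.588], [0.585, 0.054, -0.809]] tilt 36.0 az 5.2 yaz 5.19
[0.5356, -0.1088, 0.1544] units [-0.01 -0.11  0.04]
[0.5642, -0.1062, 0.1135] units [-0.   -0.03  1.67]
```

View pics/rect6.png

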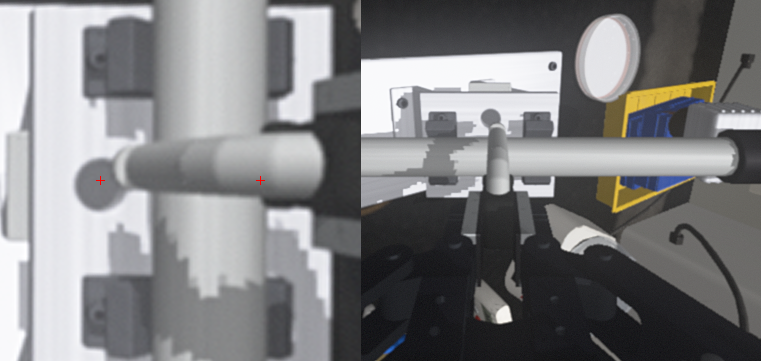

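Left leg tip shows at rect (120,165) and the hole at (100,184): the bolt sits about 3.5 mm too far up-slope, matching the TCP reading. Correct before descending.

```bash
python3 -m inch '[{"fingers":0,"offset":[0,-0.11,0],"spin":0},{"fingers":0,"offset":[0,0,0],"spin":0},{"fingers":0,"offset":[0,0,0],"spin":0},{"fingers":0,"offset":[0,0,0],"spin":0}]' >/dev/null
python3 - <<'E'
from sad import *
from leg import *
for k in range(3):
    s=bot.get_state(); im,d,K,W=cap("wrist"); print(((np.array(s["ee_pos"])-os_)@Rs.T*1000).round(2))
np.savez("wrist7.npz",im=im,d=d,K=K,W=W); an("wrist7",Rs,os_)
i=hole(np.load("wrist7.npz"),Rs,os_); cv2.imwrite("pics/h7.png",i)
g=cv2.cvtColor(i,cv2.COLOR_RGB2GRAY)[140:230,60:115]; m=(g<150).astype(np.uint8)
n,l,st,c=cv2.connectedComponentsWithStats(m); print(st.tolist(),c.round(1).tolist())
f=np.load("wrist7.npz"); H=np.array(bot.camera_params("wrist")["hand_eye"]); T=cloud(f["d"],f["K"],H); L=(cloud(f["d"],f["K"],f["W"])-os_)@Rs.T
m=(abs(T[...,1])<.012)&(T[...,0]>.015)&(T[...,0]<.032)&(T[...,2]>.02)&(T[...,2]<.062)&(L[...,2]>-.012); q=L[m]
for z0 in np.arange(-.012,.04,.008):
    k=(q[:,2]>=z0)&(q[:,2]<z0+.008)
    if k.sum()>5: print("leg z%.3f"%z0,k.sum(),"x ctr",np.mean(np.percentile(q[k,0],[3,97])).round(4),"y max",np.percentile(q[k,1],97).round(4))
E
```

```text
[-0.98 -3.41 67.12]
[-1.09 -3.38 67.02]
[-1.14 -3.33 66.91]
wrist7 post y fit slope(deg),y0 -0.8 0.0019 top z fit [-0.0022  0.0126]
  plate z med -0.0183 1804
  plate extents x [-0.0463  0.0425] y [-0.0366  0.0369]
[[0, 0, 55, 90, 3334], [16, 20, 39, 50, 1616]] [[22.3, 44.6], [36.6, 44.3]]
leg z0.012 89 x ctr -0.0019 y max 0.0249
leg z0.020 37 x ctr -0.002 y max 0.0247
leg z0.028 83 x ctr -0.0021 y max 0.0247
leg z0.036 97 x ctr -0.002 y max 0.0244
```

```bash
python3 -m inch '[{"fingers":0,"offset":[0,0.02,0.2],"spin":0},{"fingers":0,"offset":[0,0,0.3],"spin":0},{"fingers":0,"offset":[0,-0.005,0.3],"spin":0},{"fingers":0,"offset":[0,-0.005,0.2],"spin":0},{"fingers":0,"offset":[0,0,0],"spin":0},{"fingers":0,"offset":[0,0,0],"spin":0}]' ; python3 gs.py
```

```text
t: 19.57
ee_pos: [0.5511, -0.1067, 0.1283]
orientation: [0.207, 0.642, 0.702, 0.228]
force: [-0.6, 0.3, -0.5]
opening: 0.144
finger_force: 60.7
saddle tcp [-1.59 -2.6  35.6 ] F(saddle) [-0.7  0.3 -0.1]
t 19.5667 tcp [ 0.5511 -0.1067  0.1283] q [-0.413 -0.151  2.381  0.713  0.449 -1.08 ] 
axes [[-0.09, 0.996, 0.002], [0.808, 0.072, 0.585], [0.582, 0.054, -0.811]] tilt 35.8 az 5.3 yaz 5.08
```

```bash
python3 -m inch '[{"fingers":0,"offset":[0,-0.005,0.15],"spin":0},{"fingers":0,"offset":[0,-0.005,0.15],"spin":0},{"fingers":0,"offset":[0,0,0],"spin":0}]' ; python3 gs.py
```

```text
t: 19.82
ee_pos: [0.5564, -0.1065, 0.1214]
orientation: [0.207, 0.642, 0.702, 0.228]
force: [-1.3, 0.2, -0.3]
opening: 0.146
finger_force: 60.7
saddle tcp [-1.25 -2.88 26.95] F(saddle) [-1.3  0.4  0.5]
t 19.8167 tcp [ 0.5564 -0.1065  0.1214] q [-0.407 -0.129  2.378  0.738  0.429 -1.104] 
axes [[-0.09, 0.996, 0.001], [0.807, 0.072, 0.586], [0.584, 0.054, -0.81]] tilt 35.87 az 5.3 yaz 5.09
```

The tips are through the plate with no contact force. Continue until the pad bears on the post.

```bash
python3 -m inch '[{"fingers":0,"offset":[0,-0.005,0.15],"spin":0},{"fingers":0,"offset":[0,0,0.15],"spin":0},{"fingers":0,"offset":[0,0,0],"spin":0}]'>/dev/null ; python3 gs.py | head -1; for i in 1 2 ; do python3 -m inch '[{"fingers":0,"offset":[0,0,0.07],"spin":0},{"fingers":0,"offset":[0,0,0],"spin":0}]'>/dev/null; python3 gs.py | head -1; done
```

```text
saddle tcp [-1.3  -2.85 17.91] F(saddle) [-1.   0.2 -1.2]
saddle tcp [-1.01 -2.84 17.18] F(saddle) [-6.6  0.3 22.9]
saddle tcp [-0.87 -2.86 16.7 ] F(saddle) [-15.1   0.9  58.8]
```

```bash
python3 -m inch '[{"fingers":0,"offset":[0,0,-0.08],"spin":0},{"fingers":0.5,"offset":[0,0,0],"spin":0},{"fingers":0.6,"offset":[0,0,0],"spin":0},{"fingers":0.6,"offset":[0,0,0],"spin":0},{"fingers":0.6,"offset":[0,0,0],"spin":0},{"fingers":0.6,"offset":[0,0,-0.5],"spin":0},{"fingers":0.6,"offset":[0,0,-1],"spin":0},{"fingers":0.6,"offset":[0,0,-1],"spin":0},{"fingers":0.6,"offset":[0,0,-1],"spin":0},{"fingers":0,"offset":[0,0,0],"spin":0},{"fingers":0,"offset":[0,0,0],"spin":0},{"fingers":0,"offset":[0,0,0],"spin":0}]'
python3 - <<'E'
from sad import *
for n in("wrist","top"):
    im,d,K,W=cap(n); np.savez(n+"8.npz",im=im,d=d,K=K,W=W)
    L=(cloud(d,K,W)-os_)@Rs.T
    m=(abs(L[...,0])<.03)&(abs(L[...,1])<.04)&(L[...,2]>.0155)&(L[...,2]<.05); q=L[m]; print(n,"bolt",m.sum(),"x",np.percentile(q[:,0],[3,97]).round(4),"y",np.percentile(q[:,1],[2,98]).round(4),"ztop",np.percentile(q[:,2],[50,90,98]).round(4))
    for nn in (n+"8",n+"1",):
        f=np.load(nn+".npz"); L=(cloud(f["d"],f["K"],f["W"])-os_)@Rs.T
        m=(abs(L[...,0])<.035)&(L[...,1]<-.039)&(L[...,1]>-.085)&(L[...,2]>-.06)&(L[...,2]<.01); q=L[m]
        print(nn,"tab",len(q))
        h,e=np.histogram(q[:,1],np.arange(-.085,-.038,.004))
        for i in range(len(h)):
            k=(q[:,1]>=e[i])&(q[:,1]<e[i+1])
            if k.sum()>8: print("  y%.3f"%e[i],k.sum(),"x",np.percentile(q[k,0],[3,97]).round(3),"z",np.percentile(q[k,2],[3,97]).round(3))
a=np.load("top8.npz")["im"]; b=np.load("wrist8.npz")["im"]
save(np.hstack([cv2.resize(a[170:250,385:455],(350,400)),cv2.resize(b[60:380,120:520],(450,400))]),"v8")
E
```

```text
t: 21.4
ee_pos: [0.5013, -0.1116, 0.198]
orientation: [0.208, 0.642, 0.702, 0.228]
force: [-0.3, 0.4, -1.3]
opening: 0.182
finger_force: 0.0
wrist bolt 1014 x [-0.0111  0.0015] y [-0.0187  0.0201] ztop [0.0315 0.0333 0.0338]
wrist8 tab 1129
  y-0.057 86 x [-0.015  0.011] z [0.    0.003]
  y-0.053 784 x [-0.02   0.015] z [-0.029  0.003]
  y-0.049 135 x [-0.016  0.011] z [-0.029 -0.027]
  y-0.045 123 x [-0.016  0.011] z [-0.029 -0.027]
wrist1 tab 786
  y-0.057 101 x [-0.018  0.017] z [-0.024  0.003]
  y-0.053 485 x [-0.019  0.016] z [-0.029  0.003]
  y-0.049 91 x [-0.015  0.011] z [-0.029 -0.026]
  y-0.045 96 x [-0.015  0.012] z [-0.029 -0.027]
top bolt 181 x [-0.0093  0.0083] y [-0.0238  0.0174] ztop [0.0275 0.0349 0.0359]
top8 tab 222
  y-0.061 22 x [-0.017  0.018] z [-0.016  0.005]
  y-0.057 113 x [-0.018  0.018] z [-0.027  0.005]
  y-0.053 26 x [-0.013  0.013] z [-0.029 -0.016]
  y-0.049 25 x [-0.012  0.013] z [-0.029 -0.023]
top1 tab 214
  y-0.061 18 x [-0.016  0.018] z [-0.014  0.006]
  y-0.057 112 x [-0.018  0.017] z [-0.027  0.006]
  y-0.053 26 x [-0.013  0.013] z [-0.028 -0.022]
  y-0.049 25 x [-0.012  0.013] z [-0.028 -0.023]
  y-0.045 10 x [-0.012  0.012] z [-0.029 -0.022]
```

View pics/v8.png

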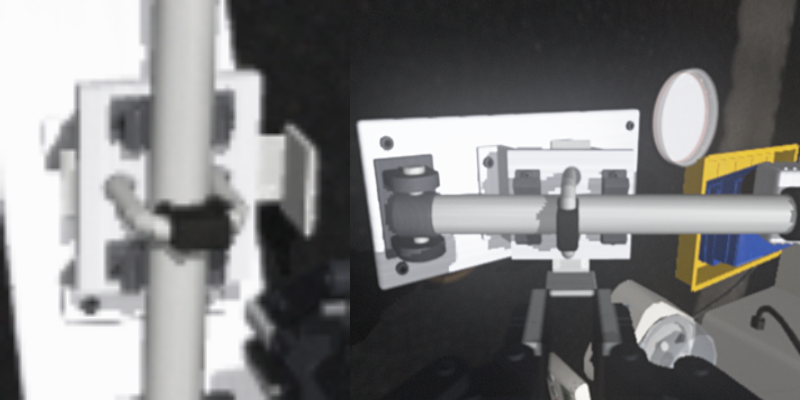

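Bolt is seated with the pad on the post (crop (200,228) left, (568,225) right), and the tab is at left crop (300,180), still open. I check lean, using the plate and post as reference.

```bash
python3 - <<'E'
from sad import *
im,d,K,W=cap("wrist"); np.savez("wrist9.npz",im=im,d=d,K=K,W=W)
for n in("wrist8","wrist9","top8"):
    an(n,Rs,os_); f=np.load(n+".npz"); L=(cloud(f["d"],f["K"],f["W"])-os_)@Rs.T
    m=(abs(L[...,0])<.02)&(L[...,1]<.0265)&(L[...,1]>-.03)&(L[...,2]>-.014)&(L[...,2]<.05)&((L[...,1]>.0145)|(L[...,2]>.016)); q=L[m]
    for z0 in np.arange(-.014,.036,.008):
        k=(q[:,2]>=z0)&(q[:,2]<z0+.008)
        if k.sum()>5: print("   z%.3f"%z0,k.sum(),"x",np.percentile(q[k,0],[3,97]).round(4),np.median(q[k,0]).round(4))
E
python3 gs.py
```

```text
wrist8 post y fit slope(deg),y0 -0.08 0.0007 top z fit [-0.0059  0.0132]
  plate z med -0.0183 1228
  plate extents x [-0.0464  0.0424] y [-0.0367  0.0369]
   z-0.014 27 x [-0.0078  0.0053] -0.0029
   z-0.006 32 x [-0.0083  0.0009] -0.0037
   z0.002 43 x [-0.0083  0.0007] -0.0038
   z0.010 103 x [-0.0104  0.0005] -0.0039
   z0.018 275 x [-0.0103  0.0018] -0.0046
   z0.026 672 x [-0.0116  0.0015] -0.0048
   z0.034 11 x [-0.0072 -0.0004] -0.0047
wrist9 post y fit slope(deg),y0 -0.38 0.0005 top z fit [-0.0067  0.0132]
  plate z med -0.0183 1230
  plate extents x [-0.0463  0.0424] y [-0.0365  0.0369]
   z-0.014 30 x [-0.0083  0.0011] -0.0032
   z-0.006 28 x [-0.0076  0.0009] -0.0033
   z0.002 47 x [-0.0087  0.0007] -0.0045
   z0.010 102 x [-0.011   0.0005] -0.0039
   z0.018 279 x [-0.0103  0.0018] -0.0046
   z0.026 679 x [-0.0116  0.0015] -0.0048
   z0.034 14 x [-0.0092 -0.0007] -0.0041
top8 post y fit slope(deg),y0 -0.24 -0.0025 top z fit [-0.0027  0.0156]
  plate z med -0.0169 166
  plate extents x [-0.0443  0.0447] y [-0.045   0.0339]
   z-0.014 14 x [-0.0181  0.0139] 0.0005
   z-0.006 8 x [-0.0029  0.0023] 0.0002
   z0.002 6 x [-0.0044  0.0021] 0.0001
   z0.010 22 x [-0.0053  0.0033] 0.0004
   z0.018 56 x [-0.0061  0.0048] 0.0011
   z0.026 70 x [-0.0092  0.0042] -0.0009
   z0.034 32 x [-0.0081  0.0028] -0.0023
saddle tcp [ -3.98  -2.46 120.3 ] F(saddle) [ 0.1  0.2 -0.2]
t 21.55 tcp [ 0.5008 -0.111   0.1963] q [-0.488 -0.364  2.393  0.56   0.649 -0.949] 
axes [[-0.09, 0.996, 0.003], [0.808, 0.072, 0.584], [0.582, 0.055, -0.812]] tilt 35.75 az 5.4 yaz 5.07
```

Bolt seated: top at 33.5 mm, lean about 0.04 rad, x within about 2 mm of the plate centre. Tab's outer face is at y ≈ -57 mm, centre z ≈ -14 mm. Next, move beside the tab.

```bash
python3 -m inch '[{"fingers":0,"offset":[-0.9,0,0],"spin":0},{"fingers":0,"offset":[-0.9,0,0],"spin":0},{"fingers":0,"offset":[-0.95,0,0],"spin":0},{"fingers":0,"offset":[0,0,0.9],"spin":0},{"fingers":0,"offset":[0,0,0.9],"spin":0},{"fingers":0,"offset":[0,0,0.9],"spin":0},{"fingers":0,"offset":[0,0,0.9],"spin":0},{"fingers":0,"offset":[0,0,0.8],"spin":0},{"fingers":0,"offset":[0,0,0],"spin":0},{"fingers":0,"offset":[0,0,0],"spin":0}]'; python3 gs.py | head -1
```

```text
t: 22.38
ee_pos: [0.5846, -0.1852, 0.0878]
orientation: [0.204, 0.642, 0.703, 0.227]
force: [0.4, -0.2, -0.3]
opening: -0.001
finger_force: 0.0
saddle tcp [ -3.25 -83.84 -12.72] F(saddle) [ 0.2 -0.3 -0.5]
```

```bash
python3 -m inch '[{"fingers":0,"offset":[0.2,0,0],"spin":0},{"fingers":0,"offset":[0.2,0,0],"spin":0},{"fingers":0,"offset":[0.15,0,0],"spin":0},{"fingers":0,"offset":[0.15,0,0],"spin":0},{"fingers":0,"offset":[0,0,0],"spin":0}]' >/dev/null; python3 gs.py | head -1; for i in 1 2 3; do python3 -m inch '[{"fingers":0,"offset":[0.1,0,0],"spin":0},{"fingers":0,"offset":[0,0,0],"spin":0}]' >/dev/null; python3 gs.py | head -1;done
```

```text
saddle tcp [  0.4  -63.91  -9.39] F(saddle) [ 0.7 -0.3 -0.2]
saddle tcp [  0.33 -61.44  -9.76] F(saddle) [ 0.2 -0.4  0.2]
saddle tcp [  0.11 -58.54 -10.08] F(saddle) [ 0.  -0.6  1. ]
saddle tcp [ -0.2  -55.35 -10.28] F(saddle) [ 0.9 -1.1  0.6]
```

```bash
for i in 1 2 3; do python3 -m inch '[{"fingers":0,"offset":[0.08,0,0],"spin":0},{"fingers":0,"offset":[0,0,0],"spin":0}]' >/dev/null; python3 gs.py | head -1;done
```

```text
saddle tcp [ -0.11 -55.25 -10.22] F(saddle) [-1.9 -7.3  0. ]
saddle tcp [-4.000e-02 -5.515e+01 -1.015e+01] F(saddle) [ -3.4 -14.1  -1.7]
saddle tcp [  0.07 -55.11 -10.05] F(saddle) [ -5.2 -19.6  -2.9]
```

The slide came to a hard stop at the expected travel. Back off and check.

```bash
python3 -m inch '[{"fingers":0,"offset":[-0.5,0,0],"spin":0},{"fingers":0,"offset":[-0.5,0,0],"spin":0},{"fingers":0,"offset":[0,0,-1],"spin":0},{"fingers":0,"offset":[0,0,-1],"spin":0},{"fingers":0,"offset":[0,0,-1],"spin":0},{"fingers":0,"offset":[0,0,-1],"spin":0},{"fingers":0,"offset":[0,0,-0.5],"spin":0},{"fingers":0,"offset":[0,0,0],"spin":0},{"fingers":0,"offset":[0,0,0],"spin":0}]'
python3 - <<'E'
from sad import *
for n in("wrist","top"):
    im,d,K,W=cap(n); np.savez(n+"10.npz",im=im,d=d,K=K,W=W); an(n+"10",Rs,os_)
    L=(cloud(d,K,W)-os_)@Rs.T
    m=(abs(L[...,0])<.03)&(abs(L[...,1])<.04)&(L[...,2]>.0155)&(L[...,2]<.05); q=L[m]; print(n,"bolt x",np.percentile(q[:,0],[3,97]).round(4),"ztop",np.percentile(q[:,2],[50,90,98]).round(4))
    for nn in (n+"10",n+"8"):
        f=np.load(nn+".npz"); L=(cloud(f["d"],f["K"],f["W"])-os_)@Rs.T
        m=(abs(L[...,0])<.03)&(L[...,1]<-.0385)&(L[...,1]>-.085)&(L[...,2]>-.02)&(L[...,2]<.01); q=L[m]; print(nn,"tab y",len(q),np.percentile(q[:,1],[3,50,97]).round(4) if len(q) else 0)
    P=cloud(d,K,W)
    if n=="top":
        for nm,c in(("vA",(.3846,.1389)),("vB",(.6442,.1718)),("small",(.513,.333))):
            m=(np.hypot(P[...,0]-c[0],P[...,1]-c[1])<.03)&(P[...,2]>.04); print(nm,m.sum(),np.median(P[m],0).round(4),np.percentile(P[m][:,2],98).round(4))
E
```

```text
t: 24.55
ee_pos: [0.5063, -0.187, 0.2012]
orientation: [0.208, 0.642, 0.702, 0.228]
force: [-0.1, -0.4, -0.7]
opening: 0.002
finger_force: 0.0
wrist10 post y fit slope(deg),y0 -0.08 -0.0004 top z fit [-0.0067  0.0134]
  plate z med -0.0181 1310
  plate extents x [-0.0463  0.0424] y [-0.037   0.0364]
wrist bolt x [-0.011   0.0018] ztop [0.0316 0.0334 0.0341]
wrist10 tab y 474 [-0.0435 -0.0399 -0.039 ]
wrist8 tab y 629 [-0.0554 -0.0515 -0.0508]
top10 post y fit slope(deg),y0 -0.09 -0.0028 top z fit [-0.0005  0.0154]
  plate z med -0.0164 158
  plate extents x [-0.0441  0.0443] y [-0.0428  0.0337]
top bolt x [-0.0104  0.0086] ztop [0.0287 0.0353 0.0369]
top10 tab y 135 [-0.0475 -0.0428 -0.0387]
top8 tab y 135 [-0.0589 -0.055  -0.039 ]
vA 90 [0.3845 0.139  0.0524] 0.0602
vB 87 [0.6462 0.1718 0.0539] 0.0602
small 141 [0.5153 0.3327 0.0753] 0.081
```

Tab moved about 12 mm to its stop, the bolt is unchanged, and the vials and small U-bolt are undisturbed. The robot is clear.

```bash
python3 -c "
from bench import bot;print(bot.hand_in())"
```

```text
the job is handed in; nothing more can be done
None
```

The job is handed in at about 25 s of the 56 s limit, with no verdict returned: the post is down, the larger U-bolt is home over it, the slide is pushed to its stop, the robot is clear, and the small U-bolt and both vials are undisturbed.

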